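# Swipe the bath's touch bar from cold to hot

### The arm

A 6-joint arm with a two-finger parallel gripper is mounted at the origin on the work surface. World frame = base frame: x ahead of the robot, y to its left, z up, the work surface at z = 0. Lengths are in m, angles in rad, forces in N, time in s.
With the tool pointing down it reaches from about 0.35 to 0.85 m from the base axis. Payload 8.1 kg.
Tool frame: the origin (TCP) lies between the finger pads, 19 mm behind the fingertips; this is the grasp point; z points along the fingers, y is the line along which they close (so a half turn about z gives the same grasp; the last joint's range is limited). The gripper opens to 93 mm and grips with 3 to 60 N. Pads are 15 mm wide; open, the fingers measure 128 mm over their backs; the gripper's body (75 mm by 188 mm) begins 65 mm behind the grasp point.
Start: joints at [-1.259, 0.13, 1.488, -0, 1.523, -0.085], TCP at [0.232, -0.553, 0.237] pointing down, gripper open.
Joint ranges: [-2.96, 2.96], [-0.89, 2.26], [0.02, 2.5], [-1.34, 4.48], [0, 2.73], [-2.66, 2.66]. Speed limits (rad/s): [2.39, 2.39, 2.79, 3.14, 3.14, 3.14].

### API

Orientations are given as a rotation vector (axis times angle).
In Python, from plant import robot gives the robot as it stands. The module is installed in compiled form; this text tells all that it offers.
- The arm moves only by the tool move_arm, never from a script. Its argument "deltas" is one flat list of numbers, 7 for each row, row after row: the shift along the tool's x, y, z in m, then the turn, a rotation vector about the tool's x, y, z in rad, then the opening, from 0 (shut) to 1 (fully open). A call has 1 to 12 rows; each row is the pose to reach, as a shift and turn from the pose commanded when the call began, along the tool's axes at that moment; what a row does not reach only later rows make up. A row lasts 1/8 s, in which the tool goes at most 62.5 mm and 10.7 degrees, less where a joint would pass 70% of its speed; a pose out of reach is approached as far as the arm can. A call with a gripper value outside its range is refused whole. The fingers move at their own pace and stop on an object; "squeeze" is the grip in N (left out, the last holds). Time passes only in rows, so rows that repeat a pose let the fingers close. It gives the time, the measured TCP pose, the force, the opening and the grip force at its end, in the units of the state.
- robot.read_state(): the state, without advancing time (a new reading comes with each control period).
- robot.read_camera(name): name is "scene" or "top" or "wrist"; returns (picture, depth): 420x560x3 uint8, red, green, blue; 420x560 float32, m along the optical axis (not along the pixel's ray), 0 where there is no reading.
- robot.camera_model(name): a dict with "K" (3x3 intrinsics, pixels), "R" (3x3) and "t" (3): a world point X has camera coordinates R X + t; the wrist camera has in their place "tool_from_camera" (4x4, takes a point from camera to tool coordinates, whose origin is the TCP and whose axes are the flange's). Camera axes: x right, y down, z forward; pixel columns grow to the right and rows downward; lengths in m; the calibration is good to about 2 mm. A picture is of the moment at which its call begins: read the wrist's pose just before it. camera_model takes no time and is no camera call.
- robot.close_job(): hands the job in; it is judged then, once.
Trained networks look in the newest picture that a camera, given by its name, has taken for a name from the list of things; names that differ only in an ending like _2 or _b are one class to them, and where a whole thing is asked for, a point or a joint stands for the part that bears it (a point fixed in the world has none). Each returns a list of dicts, best first, with "confidence" (0 to 1); they miss things now and then, are a little off and sometimes report something else, mostly with a low value. They report only what shows in the picture. A call takes as long as a camera call.
- robot.recognise(camera, label): "uv" ([column, row] in pixels, amid what is visible of it).
The state is a dict: "t": time; "q": joint angles; "dq": joint speeds; "joint_torque": joint torques, N m; "tool_pos": TCP position; "orientation": TCP orientation; "force": force on the tool from outside, world axes, zero at the start; "wrist_torque": the same for the moment, N m; "opening": finger opening in m; "gripper_force": force on a finger pad.
Only numpy, scipy, OpenCV 4.12 (cv2) and the standard library are available. Lean on these libraries where they do the work, as an engineer would, in place of code of your own. Each camera call takes 0.05 s, during which the arm holds its last target. There are 200 camera calls.

### The job

Turn the heating bath up to full heat on its console: with closed fingertips, press lightly on the curved dark grey touch bar at the end with the blue disc and slide along the bar, following its curve over all five white ridges, to the end with the orange disc, in one unbroken stroke; then lift off so that the bar springs back up. Keep the bar pressed in a little all the way, never lean on it hard, and leave the knob, the bottle, the jar and the cork ring as they are.

Things in the scene. Friction and masses are not known exactly. Their poses are not given: they have to be found in the camera images.
- console: white console with a black foot, fixed to the bench, 190 (x) by 340 (y) by 45 mm high; origin at the centre of its underside on the bench, x from the touch-bar side to the display side, z up. The black display, up to 60 mm above the bench, lies at x = 40 to 85 mm, |y| below 45 mm
- arc_centre (a point): centre of the touch bar's arc, at x = +140 mm, y = 0 in the console's frame and at the height of the unpressed bar's flat top, 63 mm above the bench; axes as the console's. The dark grey bar is 24 mm wide, about 255 mm long, with its middle line at radius 180 mm, bulging to -x; angle 0 on the arc points to -x, positive angles towards +y
- heatbar (a joint): how far the whole touch bar is pressed straight down: 0 up, 0.010 m at its hard stop; springs back. About 1.5 N starts it, 6.5 N is fully down. Work at 4 to 6 mm, under 20 N; under 0.5 mm is a broken stroke, and so is hovering less than about 15 mm above the unpressed bar's middle part: come down and lift off at the ends
- mark0 (a point): a white rounded cross ridge on the touch bar, 2 mm proud, about 17 mm long along the bar; this point is the middle of its crest, which sinks with the bar; axes as the console's. The end ridge at the console's -y end (at -0.6 rad on the arc)
- mark1 (a point): a white rounded cross ridge on the touch bar, 2 mm proud, about 17 mm long along the bar; this point is the middle of its crest, which sinks with the bar; axes as the console's. Second from the -y end (-0.3 rad on the arc), 54 mm along the arc from its neighbours
- mark2 (a point): a white rounded cross ridge on the touch bar, 2 mm proud, about 17 mm long along the bar; this point is the middle of its crest, which sinks with the bar; axes as the console's. The middle ridge (0 rad on the arc)
- mark3 (a point): a white rounded cross ridge on the touch bar, 2 mm proud, about 17 mm long along the bar; this point is the middle of its crest, which sinks with the bar; axes as the console's. Second from the +y end (+0.3 rad on the arc)
- mark4 (a point): a white rounded cross ridge on the touch bar, 2 mm proud, about 17 mm long along the bar; this point is the middle of its crest, which sinks with the bar; axes as the console's. The end ridge at the console's +y end (+0.6 rad on the arc)
- blue_disc: flat blue disc, 24 mm across, 4 mm thick, fixed on the console's top just beyond one end of the bar, about 43 mm from that end's ridge: this is the cold end, where the stroke starts. Either end of the console; origin at the centre of its underside
- orange_disc: flat orange disc, 24 mm across, 4 mm thick, just beyond the other end of the bar: the hot end, where the stroke finishes; origin at the centre of its underside
- knob (a joint): turning angle of the small grey knob (32 mm across, top 89 mm above the bench, on a 56 mm black base) on the console's top at x = +65 mm, y = +90 mm in the console frame; 0 at the start, to be left alone
- amber_bottle: loose amber bottle, 60 mm across, 140 mm high, standing on the bench beside the console; origin at the centre of its underside; leave alone
- jar: loose white jar with blue cap, 64 mm across, 80 mm high, on the bench beside the console; origin at the centre of its underside; leave alone
- cork_ring: loose cork ring for a flask, 90 mm outside, 50 mm hole, 30 mm high, on the bench behind the console; origin at the centre of its underside; leave alone

How it is judged:
By the outcome, as a careful person would: the job done as asked, in the order asked, and still so for the second after the job is handed in, with the robot touching nothing.
It also fails if it takes over 48 s, if anything falls off the work surface, if the arm or the gripper's body presses on something with over 40 N, if the wrist force passes 120 N, or if a joint passes its speed limit or range.

## Working session

There is one attempt and no reset: what is moved stays moved. The work goes in short steps, Python scripts to look and compute and a tool call to move; the robot and the scene stay as the last step left them, time stands still between calls to the robot, and variables do not carry over. Pictures are saved under pics/ and viewed, at most 10 in all, crops included, and the job is handed in when it is done.

Besides the shell and the picture viewer there is one more tool, called after "Call:" in YAML: its name, and indented under it one key for each argument. move_arm: Moves the arm, as the interface text tells. Its arguments: {"type":"object","properties":{"deltas":{"type":"array","items":{"type":"number"}},"squeeze":{"type":"number"}},"required":["deltas"]}

```bash
mkdir -p pics; cat > h.py <<'E'
import numpy as np, cv2
from plant import robot
def world(cam,uv,depth,r=2):
    m=robot.camera_model(cam);u,v=int(round(uv[0])),int(round(uv[1]))
    d=depth[max(0,v-r):v+r+1,max(0,u-r):u+r+1];d=np.median(d[d>0])
    pc=d*np.linalg.inv(m["K"])@[uv[0],uv[1],1]
    return m["R"].T@(pc-m["t"])
E
python3 - <<'E'
from h import *
s=robot.read_state();print(s["t"],s["tool_pos"],s["orientation"],s["opening"])
for c in ["top","scene"]:
    p,d=robot.read_camera(c);cv2.imwrite(f"pics/{c}0.png",p[:,:,::-1])
    for l in ["blue_disc","orange_disc","mark0","console","knob","amber_bottle","jar","cork_ring"]:
        for r in robot.recognise(c,l)[:5]:
            print(c,l,np.round(r["uv"],1),round(r["confidence"],2),np.round(world(c,r["uv"],d),4))
E
```

```text
0.0 [ 0.23172466 -0.55286477  0.23640198] [-3.07818721e+00 -6.18777034e-01  3.00741162e-04] 0.0931103182241464
top blue_disc [243.7 239.5] 0.74 [0.5511 0.0896 0.0565]
top blue_disc [307.5 219.6] 0.55 [ 0.5912 -0.0448  0.0482]
top orange_disc [184.1 221.9] 0.56 [0.5895 0.2164 0.0481]
top orange_disc [138.3 231. ] 0.19 [0.5715 0.3049 0.0798]
top mark0 [246.6 239.5] 0.93 [0.551  0.0835 0.0564]
top console [249.2 226.7] 0.8 [0.5777 0.0785 0.0452]
top knob [202.8 196.1] 0.55 [0.6412 0.1701 0.0872]
top knob [182.6 219.7] 0.17 [0.5942 0.2194 0.0488]
top amber_bottle [356.1 232.2] 0.71 [ 0.5643 -0.1364  0.1133]
top jar [138.4 231.1] 0.89 [0.5713 0.3047 0.0797]
top cork_ring [220.  145.6] 0.77 [ 7.593e-01  1.449e-01 -3.000e-04]
scene blue_disc [255.6 207.3] 0.41 [ 0.6023 -0.0522  0.0487]
scene orange_disc [374.7 226.4] 0.49 [0.5956 0.213  0.0493]
scene mark0 [320.7 200.5] 0.61 [0.5484 0.0848 0.0609]
scene mark0 [375.4 225.3] 0.33 [0.59   0.2137 0.0485]
scene console [318.2 228.5] 0.86 [0.6473 0.1064 0.0554]
scene console [323.5 203.9] 0.21 [0.548  0.0914 0.0529]
scene knob [353.8 231.3] 0.78 [0.6476 0.1786 0.0648]
scene amber_bottle [224.8 192.1] 0.75 [ 0.5911 -0.1336  0.068 ]
scene jar [319.  282.2] 0.69 [0.7723 0.143  0.0304]
scene jar [430.1 229.9] 0.57 [0.596  0.3191 0.0643]
scene cork_ring [317.5 279.4] 0.77 [0.7362 0.131  0.0018]
```

View pics/top0.png

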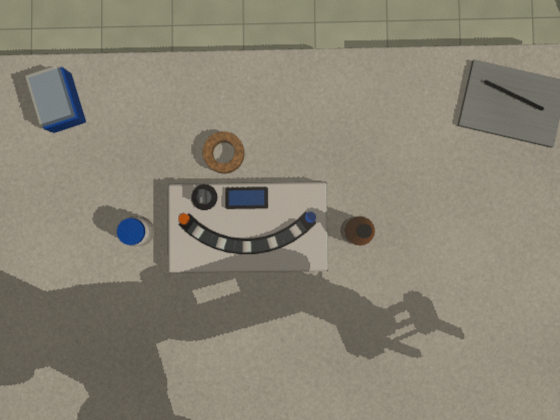

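View pics/scene0.png

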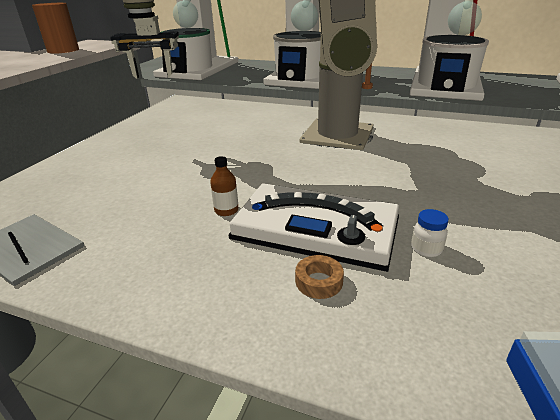

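Top view: the console is nearly aligned with the world axes. The blue disc is at pixel (310,217), the -y end, and the orange disc at (184,218), the +y end. The bottle stands close to the blue end, so I'll keep the gripper's long side along x. In the scene view the bar, knob and discs match this layout.

```bash
cat >> h.py <<'E'
from scipy.spatial.transform import Rotation as Ro
def ray(K,R,t,uv,z):
    o=-R.T@t; d=R.T@np.linalg.inv(K)@[uv[0],uv[1],1]; return o+d*(z-o[2])/d[2]
def blob(p,kind):
    h=cv2.cvtColor(p,cv2.COLOR_RGB2HSV)
    lo,hi=((3,150,120),(16,255,255)) if kind=="orange" else ((105,90,40),(130,255,255))
    m=cv2.inRange(h,lo,hi);n,_,st,c=cv2.connectedComponentsWithStats(m)
    return [(tuple(c[i].round(1)),int(st[i,4])) for i in range(1,n) if st[i,4]>25]
E
python3 - <<'E'
from h import *
p=cv2.imread("pics/top0.png")[:,:,::-1].copy();m=robot.camera_model("top")
for k in("blue","orange"):
    for c,a in blob(p,k): print(k,c,a,ray(m["K"],m["R"],m["t"],c,.049).round(4))
print(robot.camera_model("wrist"))
s=robot.read_state();R=Ro.from_rotvec(s["orientation"]).as_matrix();print(R.round(3))
print(R.T@(np.array([.55,.085,.36])-s["tool_pos"]))
E
```

```text
blue (np.float64(68.7), np.float64(106.3)) 799 [0.8414 0.4651 0.049 ]
blue (np.float64(245.9), np.float64(197.3)) 536 [0.6399 0.0846 0.049 ]
blue (np.float64(309.8), np.float64(217.2)) 91 [ 0.5962 -0.0497  0.049 ]
blue (np.float64(130.4), np.float64(231.1)) 603 [0.5713 0.3307 0.049 ]
orange (np.float64(183.3), np.float64(218.3)) 83 [0.5971 0.2179 0.049 ]
{'K': array([[353.25338909,   0.        , 271.77898759],
       [  0.        , 353.25338909, 214.20843179],
       [  0.        ,   0.        ,   1.        ]]), 'tool_from_camera': array([[ 2.67266245e-04, -9.70516885e-01, -2.41032993e-01,
         6.69836742e-02],
       [ 9.99998969e-01,  5.99467303e-04, -1.30491335e-03,
         1.79496044e-04],
       [ 1.41093184e-03, -2.41032396e-01,  9.70516045e-01,
        -1.46999305e-01],
       [ 0.00000000e+00,  0.00000000e+00,  0.00000000e+00,
         1.00000000e+00]])}
[[ 0.922  0.386  0.   ]
 [ 0.386 -0.922 -0.   ]
 [-0.     0.    -1.   ]]
[ 0.54008006 -0.46587734 -0.12256667]
```

Call:
move_arm:
  deltas: [0.045,-0.04,-0.014,0,0,-0.09,0,0.091,-0.08,-0.014,0,0,-0.18,0,0.136,-0.12,-0.014,0,0,-0.28,0,0.182,-0.16,-0.014,0,0,-0.38,0,0.227,-0.2,-0.014,0,0,-0.48,0,0.273,-0.24,-0.014,0,0,-0.58,0,0.318,-0.28,-0.014,0,0,-0.68,0,0.363,-0.319,-0.014,0,0,-0.78,0,0.409,-0.359,-0.014,0,0,-0.88,0,0.454,-0.399,-0.014,0,0,-0.98,0,0.5,-0.439,-0.014,0,0,-1.08,0,0.545,-0.479,-0.014,0,0,-1.174,0]
  squeeze: 10

```text
t: 2.4
tool_pos: [0.5502, 0.1011, 0.2517]
orientation: [2.217, 2.225, 0.001]
force: [0.7, -1.4, 0.8]
opening: 0.0008
gripper_force: 0.0
```

Call:
move_arm:
  deltas: [0,0,0,0,0,0,0,0,0,0,0,0,0,0]

```text
t: 2.65
tool_pos: [0.5492, 0.0989, 0.2512]
orientation: [-2.221, -2.222, 0.001]
force: [1.5, -0.5, -0.8]
opening: 0.0007
gripper_force: 0.0
```

```bash
python3 - <<'E'
from h import *
s=robot.read_state();p,d=robot.read_camera("wrist");cv2.imwrite("pics/w1.png",p[:,:,::-1])
print(s["t"],s["tool_pos"],s["orientation"],s["opening"],s["force"],s["q"])
Rt=Ro.from_rotvec(s["orientation"]).as_matrix();print(Rt.round(4))
m=robot.camera_model("wrist");T=m["tool_from_camera"]
Rw=Rt@T[:3,:3];tw=Rt@T[:3,3]+s["tool_pos"]
np.savez("w1.npz",Rw=Rw,tw=tw,d=d)
def pt(uv,r=3):
    u,v=map(int,np.round(uv));q=d[v-r:v+r+1,u-r:u+r+1];q=np.median(q[q>0])
    return Rw@(q*np.linalg.inv(m["K"])@[uv[0],uv[1],1])+tw
for k in("blue","orange"):
    for c,a in blob(p,k): print(k,c,a,pt(c).round(4))
for l in ["mark0","blue_disc","orange_disc"]:
    for r in robot.recognise("wrist",l)[:6]: print(l,np.round(r["uv"],1),round(r["confidence"],2),pt(r["uv"]).round(4))
E
```

```text
2.65 [0.54920411 0.09892868 0.2511765 ] [-2.22110348e+00 -2.22163900e+00  1.37648481e-03] 0.0006745934345586057 [ 1.49191404 -0.46560113 -0.75748546] [ 8.66563752e-02  1.23224422e-02  1.58696276e+00 -4.88186132e-04
  1.54304203e+00  8.64290259e-02]
[[-2.e-04  1.e+00 -7.e-04]
 [ 1.e+00  2.e-04 -5.e-04]
 [-5.e-04 -7.e-04 -1.e+00]]
blue (np.float64(360.7), np.float64(210.4)) 2360 [0.6379 0.0848 0.0567]
orange (np.float64(321.3), np.float64(68.9)) 529 [0.5953 0.2173 0.0488]
orange (np.float64(457.5), np.float64(146.6)) 2511 [ 7.555e-01  1.441e-01 -1.000e-04]
mark0 [268.6 160.6] 0.71 [0.5466 0.1346 0.0643]
blue_disc [322.1  69.8] 0.67 [0.5961 0.2166 0.0489]
orange_disc [321.5  70.4] 0.93 [0.5955 0.216  0.049 ]
```

View pics/w1.png

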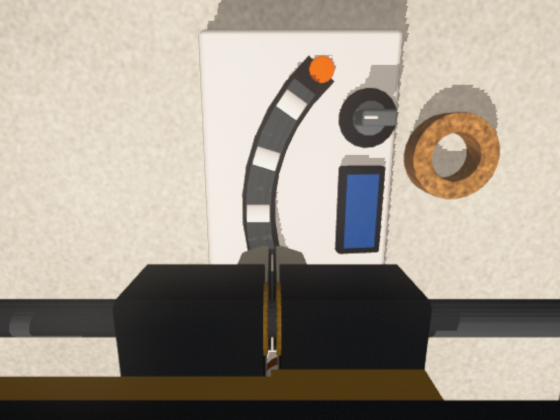

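The wrist view shows marks 4, 3 and 2 at about (292,103), (266,160) and (258,213), with the orange disc at (321,69). The gripper hides the blue half. Next I'll fit the console pose.

```bash
python3 - <<'E'
from h import *
from scipy.optimize import least_squares
f=np.load("w1.npz");Rw,tw,d=f["Rw"],f["tw"],f["d"];K=robot.camera_model("wrist")["K"]
p=cv2.imread("pics/w1.png");g=cv2.cvtColor(p,cv2.COLOR_BGR2GRAY)
v,u=np.mgrid[:420,:560];P=(np.linalg.inv(K)@np.stack([u.ravel(),v.ravel(),np.ones(u.size)])*d.ravel()).T@Rw.T+tw
P=P.reshape(420,560,3)
bar=(P[:,:,2]>.0585)&(P[:,:,2]<.069)&(u<320)&(v<245)
n,L,st,c=cv2.connectedComponentsWithStats((bar&(g>140)).astype(np.uint8))
M=[]
for i in range(1,n):
    if st[i,4]>100: q=np.median(P[L==i],0);M.append(P[L==i].mean(0));print(c[i].round(1),st[i,4],M[-1].round(4))
print("dark bar z",np.percentile(P[:,:,2][bar&(g<110)],[10,50,90]).round(4))
M=sorted(M,key=lambda a:a[1])[-3:]
B=np.array([.5962-.0018,-.0497-.0006]);A=np.array([m[:2] for m in M]+[[.5953,.2173],B])
al=np.array([0,.3,.6,.84,-.84])
def model(x): return np.c_[x[0]-.18*np.cos(al+x[2]),x[1]+.18*np.sin(al+x[2])*1] if 0 else np.c_[x[0]-.18*np.cos(al-x[2]),x[1]+.18*np.sin(al-x[2])]
w=np.array([1,1,1,.7,.7])[:,None]
r=least_squares(lambda x:((model(x)-A)*w).ravel(),[.717,.084,0]);print(r.x,(model(r.x)-A).round(4))
x=r.x
for a in [-.70,-.66,-.6,-.3,0,.3,.6,.66,.7]: print(a,(x[0]-.18*np.cos(a-x[2])).round(4),(x[1]+.18*np.sin(a-x[2])).round(4))
E
```

```text
[291.2 104.4] 517 [0.5671 0.185  0.0641]
[265.8 158.3] 455 [0.544  0.1367 0.064 ]
[258. 213.] 391 [0.5362 0.0838 0.0639]
dark bar z [0.0618 0.0627 0.0637]
[ 0.71559953  0.08308134 -0.00296099] [[-0.0006 -0.0002]
 [-0.0002  0.0001]
 [ 0.0002  0.0002]
 [ 0.0006  0.0002]
 [ 0.0007 -0.0003]]
-0.7 0.5776 -0.0325
-0.66 0.5731 -0.0269
-0.6 0.5667 -0.0181
-0.3 0.5435 0.0304
0 0.5356 0.0836
0.3 0.5438 0.1368
0.6 0.5673 0.1852
0.66 0.5737 0.1939
0.7 0.5783 0.1994
```

Fit residuals are under 1 mm and the bar top is at about 63 mm. Now I'll go above the cold end.

Call:
move_arm:
  deltas: [-0.043,0.009,0.0,0,0,0,0,-0.086,0.018,0.02,0,0,0,0,-0.129,0.026,0.06,0,0,0,0,-0.129,0.026,0.11,0,0,0,0,-0.129,0.026,0.146,0,0,0,0,-0.129,0.026,0.146,0,0,0,0,-0.129,0.026,0.146,0,0,0,0,-0.129,0.026,0.146,0,0,0,0]

```text
t: 3.85
tool_pos: [0.5771, -0.0303, 0.1082]
orientation: [2.219, 2.219, 0.004]
force: [0.1, 0.4, -0.4]
opening: 0.0004
gripper_force: 0.0
```

```bash
python3 - <<'E'
from h import *
s=robot.read_state();print(s["t"],s["tool_pos"],s["orientation"],s["force"])
p,d=robot.read_camera("wrist");s2=robot.read_state();print(s2["tool_pos"],s2["force"])
E
```

```text
3.85 [ 0.57712841 -0.03027684  0.10821931] [2.21912038 2.21895476 0.00397828] [ 0.09960047  0.43943299 -0.40248899]
[ 0.57695961 -0.03016958  0.1079411 ] [-0.21646292 -1.10566408  0.23434442]
```

Call:
move_arm:
  deltas: [0,0,0,0,0,0,0,0,0,0,0,0,0,0,0,0,0,0,0,0,0,0,0,0,0,0,0,0]

```text
t: 4.4
tool_pos: [0.5754, -0.0299, 0.1054]
orientation: [-2.221, -2.221, 0.0]
force: [0.3, 0.2, 0.4]
opening: 0.0008
gripper_force: 0.0
```

Call:
move_arm:
  deltas: [0,0,0.01,0,0,0,0,0,0,0.018,0,0,0,0,0,0,0.022,0,0,0,0,0,0,0.025,0,0,0,0,0,0,0.0275,0,0,0,0,0,0,0.0275,0,0,0,0,0,0,0.0275,0,0,0,0,0,0,0.0275,0,0,0,0,0,0,0.0275,0,0,0,0]

```text
t: 5.52
tool_pos: [0.5756, -0.03, 0.0782]
orientation: [2.221, 2.221, 0.0]
force: [-1.3, -1.4, 4.3]
opening: 0.0004
gripper_force: 1.9
```

```bash
python3 - <<'E'
from h import *
F=[]
for i in range(4):
    p,d=robot.read_camera("wrist");s=robot.read_state();F.append(np.r_[s["tool_pos"],s["force"]])
print(np.round(F,4)); cv2.imwrite("pics/w2.png",p[:,:,::-1])
f=np.mean(F,0); 
# remaining path in tool axes
C=(.7156,.0831);x0=f[:2]
for a in np.linspace(-.68,.68,37): print(round(a,3),"tx %.4f ty %.4f"%(C[1]+.18*np.sin(a+.003)-x0[1],C[0]-.18*np.cos(a+.003)-x0[0]))
# bar height from wrist image
T=robot.camera_model("wrist")["tool_from_camera"];K=robot.camera_model("wrist")["K"];Rt=Ro.from_rotvec(s["orientation"]).as_matrix()
v,u=np.mgrid[:420,:560];P=(np.linalg.inv(K)@np.stack([u.ravel(),v.ravel(),np.ones(u.size)])*d.ravel()).T@(Rt@T[:3,:3]).T+Rt@T[:3,3]+s["tool_pos"]
rho=np.hypot(P[:,0]-C[0],P[:,1]-C[1]);an=np.arctan2(P[:,1]-C[1],C[0]-P[:,0])
for a in (.15,.45,0,.3): 
    k=(abs(rho-.18)<.008)&(abs(an-a)<.03)&(d.ravel()>0)&(P[:,2]<.09);print(a,k.sum(),np.median(P[k,2]) if k.any() else None)
E
```

```text
[[ 0.5756 -0.03    0.0781 -1.2568 -0.2536  4.2495]
 [ 0.5756 -0.03    0.0781 -1.6368  0.5206  4.4235]
 [ 0.5756 -0.03    0.0781 -1.9625 -0.9176  4.7118]
 [ 0.5756 -0.03    0.078  -1.5526  0.0429  4.3995]]
-0.68 tx 0.0004 ty -0.0003
-0.642 tx 0.0057 ty -0.0044
-0.604 tx 0.0113 ty -0.0084
-0.567 tx 0.0169 ty -0.0121
-0.529 tx 0.0228 ty -0.0157
-0.491 tx 0.0287 ty -0.0190
-0.453 tx 0.0348 ty -0.0220
-0.416 tx 0.0409 ty -0.0249
-0.378 tx 0.0472 ty -0.0275
-0.34 tx 0.0536 ty -0.0299
-0.302 tx 0.0601 ty -0.0320
-0.264 tx 0.0666 ty -0.0339
-0.227 tx 0.0732 ty -0.0355
-0.189 tx 0.0798 ty -0.0369
-0.151 tx 0.0866 ty -0.0380
-0.113 tx 0.0933 ty -0.0389
-0.076 tx 0.1001 ty -0.0395
-0.038 tx 0.1069 ty -0.0399
0.0 tx 0.1137 ty -0.0400
0.038 tx 0.1205 ty -0.0398
0.076 tx 0.1272 ty -0.0394
0.113 tx 0.1340 ty -0.0388
0.151 tx 0.1407 ty -0.0378
0.189 tx 0.1474 ty -0.0367
0.227 tx 0.1541 ty -0.0353
0.264 tx 0.1607 ty -0.0336
0.302 tx 0.1672 ty -0.0317
0.34 tx 0.1737 ty -0.0295
0.378 tx 0.1800 ty -0.0271
0.416 tx 0.1863 ty -0.0244
0.453 tx 0.1924 ty -0.0216
0.491 tx 0.1985 ty -0.0185
0.529 tx 0.2044 ty -0.0151
0.567 tx 0.2102 ty -0.0116
0.604 tx 0.2159 ty -0.0078
0.642 tx 0.2214 ty -0.0038
0.68 tx 0.2267 ty 0.0004
0.15 0 None
0.45 0 None
0 1046 0.05966148019056175
0.3 0 None
```

Pressed at about 4.4 N, so 4–5 mm down. Starting the stroke and lifting about 1.3 mm over each ridge.

Call:
move_arm:
  deltas: [0.0057,-0.0044,-0.0008,0,0,0,0,0.0113,-0.0084,-0.0013,0,0,0,0,0.0169,-0.0121,-0.0013,0,0,0,0,0.0228,-0.0157,-0.0006,0,0,0,0,0.0287,-0.019,0,0,0,0,0,0.0348,-0.022,0,0,0,0,0,0.0409,-0.0249,0,0,0,0,0,0.0472,-0.0275,-0.0006,0,0,0,0,0.0536,-0.0299,-0.0013,0,0,0,0,0.0601,-0.032,-0.0013,0,0,0,0]

```text
t: 6.98
tool_pos: [0.5433, 0.0306, 0.0793]
orientation: [-2.221, -2.221, -0.0]
force: [0.9, -3.1, 4.2]
opening: 0.0003
gripper_force: 2.0
```

Call:
move_arm:
  deltas: [0.0065,-0.0019,0,0,0,0,0,0.0131,-0.0035,0.0007,0,0,0,0,0.0197,-0.0049,0.0013,0,0,0,0,0.0265,-0.006,0.0013,0,0,0,0,0.0332,-0.0069,0.0013,0,0,0,0,0.04,-0.0075,0.0006,0,0,0,0,0.0468,-0.0079,0,0,0,0,0,0.0536,-0.008,0,0,0,0,0,0.0604,-0.0078,0,0,0,0,0,0.0671,-0.0074,0.0007,0,0,0,0,0.0739,-0.0068,0.0013,0,0,0,0,0.0806,-0.0058,0.0013,0,0,0,0]

```text
t: 8.48
tool_pos: [0.5375, 0.1111, 0.0777]
orientation: [-2.221, -2.221, 0.001]
force: [-1.4, -2.8, 3.4]
opening: 0.0002
gripper_force: 1.8
```

Call:
move_arm:
  deltas: [0.0067,0.0011,0.0003,0,0,0,0,0.0134,0.0025,-0.0003,0,0,0,0,0.02,0.0042,-0.001,0,0,0,0,0.0265,0.0061,-0.001,0,0,0,0,0.033,0.0083,-0.001,0,0,0,0,0.0393,0.0107,-0.0004,0,0,0,0,0.0456,0.0134,0.0003,0,0,0,0,0.0517,0.0162,0.0003,0,0,0,0,0.0578,0.0193,0.0003,0,0,0,0,0.0637,0.0227,-0.0003,0,0,0,0,0.0695,0.0262,-0.001,0,0,0,0,0.0752,0.03,-0.001,0,0,0,0]

```text
t: 9.98
tool_pos: [0.568, 0.1864, 0.0791]
orientation: [2.221, 2.221, 0.001]
force: [-2.2, -2.0, 4.6]
opening: 0.0007
gripper_force: 2.0
```

Call:
move_arm:
  deltas: [0.0055,0.004,0.0006,0,0,0,0,0.0108,0.0082,0.001,0,0,0,0,0.0108,0.0082,0.001,0,0,0,0,0.0108,0.0082,0.001,0,0,0,0,0.0108,0.0082,-0.02,0,0,0,0,0.0108,0.0082,-0.06,0,0,0,0,0.0108,0.0082,-0.12,0,0,0,0,0.0108,0.0082,-0.17,0,0,0,0,0.0108,0.0082,-0.17,0,0,0,0,0.0108,0.0082,-0.17,0,0,0,0]

```text
t: 11.22
tool_pos: [0.5754, 0.1963, 0.2489]
orientation: [-2.222, -2.221, 0.001]
force: [-0.3, -0.0, -0.3]
opening: 0.0006
gripper_force: 0.0
```

```bash
python3 - <<'E'
from h import *
s=robot.read_state();print(s["t"],s["tool_pos"],s["force"])
p,d=robot.read_camera("scene");cv2.imwrite("pics/s3.png",p[:,:,::-1])
E
```

```text
11.225 [0.57539566 0.19633414 0.24887631] [-0.31272806 -0.04414576 -0.2839875 ]
```

View pics/s3.png

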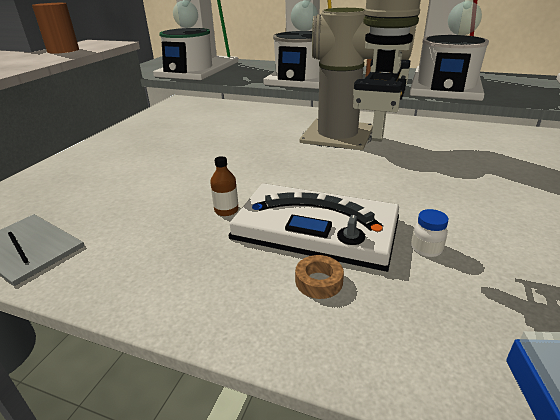

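The gripper is clear of the console at about (378,105). The bar is back up, and the bottle (225,190), jar (430,232), ring (319,277) and knob (351,230) have not moved.

```bash
python3 -c "
from plant import robot
print(robot.close_job())"
```

```text
the job is handed in; nothing more can be done
None
```

The stroke was made unbroken from the blue end to the orange end over all five ridges, at 3.4–4.6 N where I read it (about 4–5 mm pressed in), and I then lifted off; the last picture shows the bar up and the knob, bottle, jar and ring where they were, and I handed the job in at about 11 s (no verdict was returned).

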